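# Tip the curd wheel to the serving end of the tray

### The arm

A 6-joint arm with a two-finger parallel gripper is mounted at the origin on a cart in front of the work surface, level with it; the furniture and walls round the work are solid. World frame = base frame: x ahead of the robot, y to its left, z up, the work surface at z = 0. Lengths are in m, angles in rad, forces in N, time in s.
With the tool pointing down it reaches from about 0.325 to 1 m from the base axis. Payload 5.1 kg.
Tool frame: the origin (TCP) lies between the finger pads; the fingertips stand 14 mm ahead of it and the grasp point (between the pads) lies 5 mm behind it (manip.nose_length is the z of the fingertips in the tool frame, in m); z points along the fingers, y is the line along which they close (so a half turn about z gives the same grasp; the last joint's range is limited). The gripper opens to 85 mm and grips with 20 to 120 N. Pads are 22 mm wide; open, the fingers measure 114 mm over their backs; the gripper's body (76 mm by 85 mm) begins 54 mm behind the grasp point. The pads swing forward as they close: fully open they stand 13 mm farther back than shut.
Start: joints at [-1.211, 0.124, 1.65, -0, 1.367, -0.083], TCP at [0.278, -0.587, 0.245] pointing down, gripper open.
Joint ranges: [-2.61, 2.61], [-1.02, 2.33], [0.03, 2.71], [-1.35, 4.49], [0.32, 2.68], [-2.91, 2.91]. Speed limits (rad/s): [2.57, 2.57, 3.14, 3.14, 3.14, 3.14].

### API

Orientations are given as a 3x3 rotation matrix whose columns are the frame's x, y, z axes.
In Python, from station import manip gives the robot as it stands.
- The arm moves only by the tool servo_tool, never from a script. Its argument "moves" is a list of rows, each an object with "delta_pos": the shift along the tool's x, y, z in mm, a list of three; "yaw": the turn about the tool's z in rad; "grip": the closure, from 0 (fully open) to 1 (shut). A call has 1 to 5 rows; each row is the pose to reach, as a shift and turn from the pose commanded when the call began, along the tool's axes at that moment; what a row does not reach only later rows make up. A row lasts 1/10 s, in which the tool goes at most 50 mm and 8.59 degrees, less where a joint would pass 70% of its speed; a pose out of reach is approached as far as the arm can. A call with a gripper value outside its range is refused whole. The fingers move at their own pace and stop on an object; the grip force is fixed at half the most. Time passes only in rows, so rows that repeat a pose let the fingers close. It gives the time, the measured TCP pose, the force, the opening and the grip force at its end, in the units of the state.
- manip.observe(): the state, without advancing time (a new reading comes with each control period).
- manip.snapshot(name): name is "scene" or "top" or "wrist"; returns the picture (480x640x3 uint8, red, green, blue); there is no depth.
- manip.camera_params(name): a dict with "fx", "fy", "cx", "cy" (pixels), "eye" and "rotation" of the camera in the world. Camera axes: x right, y down, z forward; pixel columns grow to the right and rows downward; lengths in m; the calibration is good to about 2 mm. A picture is of the moment at which its call begins: read the wrist's pose just before it. camera_params takes no time and is no camera call; for the wrist camera it gives the pose at the moment of the call.
- manip.hand_in(): hands the job in; it is judged then, once.
The state is a dict: "t": time; "joints": joint angles; "qd": joint speeds; "tau": joint torques, N m; "position": TCP position; "ee_rot": TCP orientation; "wrist_force": force on the tool from outside, world axes, zero at the start; "wrist_torque": the same for the moment, N m; "width": finger opening in m; "grip_force": force on a finger pad.
Only numpy, scipy, OpenCV 4.12 (cv2) and the standard library are available. Lean on these libraries where they do the work, as an engineer would, in place of code of your own. Each camera call takes 0.05 s, during which the arm holds its last target. There are 200 camera calls.

### The job

Bring the curd wheel to the serving end of the tipping tray without touching the food: first pull the wooden chock straight out from under the tray's tab and stand it upright on the table, well clear of the tray (a hand's width or more from the tab). Then press the tray's black tab down to its stop and keep it there, bearing on it with about 10 N and never as much as 22 N, for a second or more after the wheel has slid to that end. Finally ease the tray back up to level without letting it snap, and leave the things round about where they are.

Things in the scene. Friction and masses are not known exactly. Their poses are not given: they have to be found in the camera images.
- tip_tray (a joint): Tilt of the aluminium tray on a cross pivot under its middle, 95 mm above the table: 0 level, grows as the tab end sinks, hard stop at 0.40. A spring returns it to level, wheel and all, and snaps it up if let go. Tilting takes 2 to 7 N on the tab (wheel weight and friction vary); any more bears on the stop, which is rigid: 1 mm further is many newtons. The wheel slides from 0.18 to 0.3 on.
- tray_floor (a point): Centre of the tray's inner floor, on its upper face, 12 mm above the pivot, 107 mm above the table when level. x points along the tray to the tab (serving) end, y across, z up out of the floor; turns with the tray. Inside 280 mm long (x), 136 mm wide; walls 28 mm high, 6 mm thick.
- tray_tab (a point): Centre of the top of the black rubber pad (38 mm along, 90 mm across) on the tab beyond the tray's end wall; 180 mm from the pivot along the tray, 14 mm above it; 109 mm above the table when level, 38 mm at the stop. The end wall is 34 mm inward and rises 26 mm above it; the tab's edge is 22 mm outward. x points outward along the tray, z up; turns with the tray.
- curd (a point): Centre of the pale curd wheel with fluted rim lying in the tray: 117 mm across, 35 mm high, this point 17 mm above its underside; starts towards the rear end. 0.25 to 0.55 kg. Against the serving end wall it lies about 81 mm along x from tray_floor.
- chock_grip (a point): Grip point on the axis of the 26 x 26 mm post of a loose wooden chock that props the tab; 145 mm above the table, 25 mm under the post's top. The post rises from the outer end of a block 80 mm long (x), 50 wide, 96 high, on plastic glides, from 67 mm behind this point (under the tab, 5 mm gap) to 13 mm ahead. x points outward from the tray, where 150 mm of table is free. 0.25 kg; tipped, it jams.
- marker: Bystander: white marker with green cap, 135 mm long, lying on the table at the left; origin under its middle.
- ink_bottle: Bystander: small ink bottle, white and pink with black cap, 33 mm across, 62 mm high, standing at the left; origin under its centre.
- curd_wheel_2: Bystander: a second curd wheel, 112 mm across, 35 mm high, lying on the table to the right; origin under its centre.
There are look-alikes about, which are no part of the job. What is meant by the part that bears chock_grip is not orange or turquoise, and is the larger of those in its own colour.

How it is judged:
By the outcome, as a careful person would: the job done as asked, in the order asked, and still so for the second after the job is handed in, with the robot touching nothing.
It also fails if it takes over 64 s, if anything falls off the work surface, if the arm or the gripper's body presses on something with over 40 N, if the wrist force passes 120 N, or if a joint passes its speed limit or range.

## Working session

There is one attempt and no reset: what is moved stays moved. The work goes in short steps, Python scripts to look and compute and a tool call to move; the robot and the scene stay as the last step left them, time stands still between calls to the robot, and variables do not carry over. Pictures are saved under pics/ and viewed, at most 10 in all, crops included, and the job is handed in when it is done.

Besides the shell and the picture viewer there is one more tool, called after "Request:" in YAML: its name, and indented under it one key for each argument. servo_tool: Moves the arm, as the interface text tells. Its arguments: {"type":"object","properties":{"moves":{"type":"array","items":{"type":"object","properties":{"delta_pos":{"type":"array","items":{"type":"number"}},"yaw":{"type":"number"},"grip":{"type":"number"}}}}},"required":["moves"]}

```bash
mkdir -p pics; ls
cat > h.py <<'E'
import numpy as np, cv2
from station import manip
def save(n,img): cv2.imwrite('pics/'+n,img[:,:,::-1])
def ray(c,u,v):
    R=np.array(c['rotation']);d=R@np.array([(u-c['cx'])/c['fx'],(v-c['cy'])/c['fy'],1]);return np.array(c['eye']),d
def plane(c,u,v,z):
    e,d=ray(c,u,v);return e+d*(z-e[2])/d[2]
def proj(c,p):
    q=np.array(c['rotation']).T@(np.array(p)-np.array(c['eye']));return q[0]/q[2]*c['fx']+c['cx'],q[1]/q[2]*c['fy']+c['cy']
E
python3 - <<'E'
from h import *
for n in('scene','top'):
    i=manip.snapshot(n);save(n+'0.png',i);np.save(n+'0.npy',i);c=manip.camera_params(n);print(n,c)
s=manip.observe();print(s['position'],np.round(s['ee_rot'],3),s['t'])
E
```

```text
pics
scene {'fx': 579.5697292759374, 'fy': 579.5697292759374, 'cx': 328.75187183387834, 'cy': 240.6230427036293, 'eye': array([-0.19909543,  0.89143567,  1.14070043]), 'rotation': array([[-0.77252358, -0.43275379,  0.46468427],
       [-0.63498255,  0.52404652, -0.56760233],
       [ 0.00211588, -0.73355259, -0.6796294 ]])}
top {'fx': 442.5333708434949, 'fy': 442.5333708434949, 'cx': 314.4174720890725, 'cy': 232.03522342769816, 'eye': array([0.36834002, 0.00377326, 1.31955906]), 'rotation': array([[-1.11658736e-02, -9.94554360e-01,  1.03619249e-01],
       [-9.99935812e-01,  1.13049237e-02,  7.54726963e-04],
       [-1.92202469e-03, -1.03604171e-01, -9.94616751e-01]])}
[ 0.27828776 -0.58681463  0.24416455] [[ 0.904  0.428 -0.001]
 [ 0.428 -0.904  0.002]
 [ 0.    -0.002 -1.   ]] 0.1
```

View pics/scene0.png

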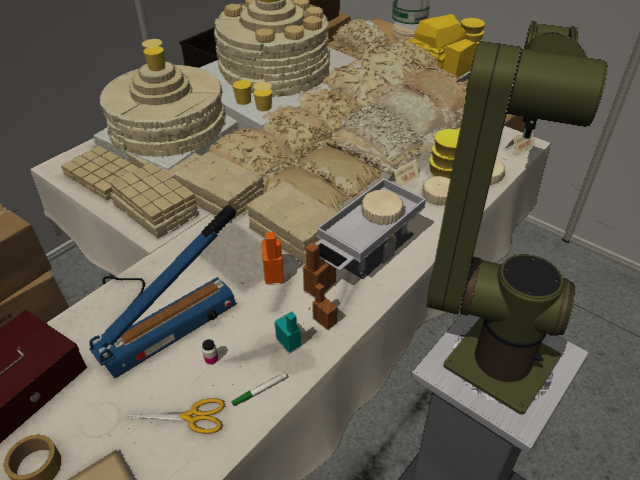

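View pics/top0.png

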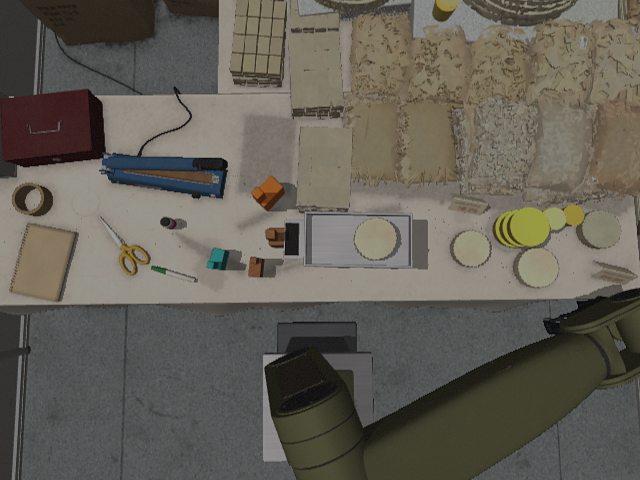

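The scene shows four chock-like things. In the top view they are orange (268,193), turquoise (217,258), small brown (257,266) and larger brown (276,237), which sits at the black tab (291,239). The larger brown one fits: it is neither orange nor turquoise, it is the bigger of the two browns, and it is under the tab. I'll confirm that in a crop and measure.

Run:
```python
from h import *
t=np.load('top0.npy');s=np.load('scene0.npy')
a=cv2.resize(t[195:285,195:435],None,fx=3.3,fy=3.3,interpolation=cv2.INTER_CUBIC)
b=cv2.resize(s[175:335,230:430],None,fx=1.85,fy=1.85,interpolation=cv2.INTER_CUBIC)
o=np.zeros((600,800,3),np.uint8);o[:a.shape[0],:a.shape[1]]=a;o[300:300+b.shape[0],:b.shape[1]]=b[:300];
save('crop1.png',o)
c=manip.camera_params('top')
hsv=cv2.cvtColor(t,cv2.COLOR_RGB2HSV)
m=((hsv[...,0]<18)&(hsv[...,1]>110)).astype(np.uint8);m[:, :200]=0;m[:,340:]=0;m[:200]=0;m[290:]=0
n,l,st,ce=cv2.connectedComponentsWithStats(m)
for i in range(1,n):
  if st[i,4]>30:print('brown',st[i],ce[i])
k=((hsv[...,2]<45)).astype(np.uint8);k[:,:270]=0;k[:,310:]=0;k[:215]=0;k[262:]=0
n,l,st,ce=cv2.connectedComponentsWithStats(k)
for i in range(1,n):
  if st[i,4]>100:
    r=cv2.minAreaRect(np.argwhere(l==i)[:,::-1].astype(np.float32));print('pad',st[i],r,plane(c,*r[0],.109), [plane(c,*p,.109)[:2].round(3) for p in cv2.boxPoints(r)])
    
# tray walls corners approx rows
for p in[(304,212),(412,213),(412,268),(304,267)]:print(p,plane(c,*p,.135).round(3))
```

```text
brown [256 200  22  11 134] [266.55970149 203.41044776]
brown [266 228  18  19 297] [275.32323232 236.57912458]
brown [249 257  15  20 245] [255.48979592 266.79591837]
pad [285 223  14  32 411] ((291.5, 238.5), (31.0, 13.0), 90.0) [0.47732159 0.06782827 0.109     ] [array([0.52 , 0.085]), array([0.52, 0.05]), array([0.435, 0.05 ]), array([0.435, 0.086])]
(304, 212) [0.547 0.032 0.135]
(412, 213) [ 0.54  -0.26   0.135]
(412, 268) [ 0.392 -0.255  0.135]
(304, 267) [0.398 0.034 0.135]
```

View pics/crop1.png

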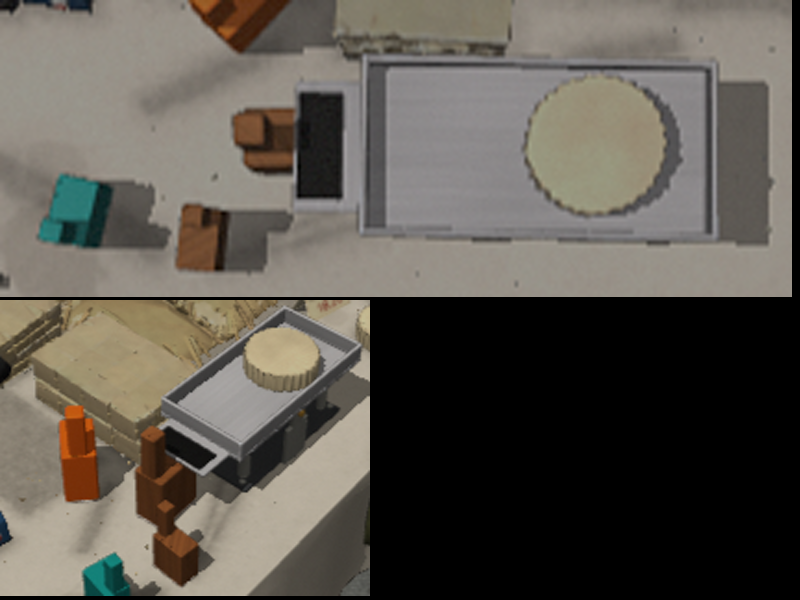

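The crop confirms it: the larger brown chock's block runs under the black tab. Its post top is at about (270,234) in the top view and (312,246) in the scene view. The small brown one stands free in front of it. Next I'll triangulate and measure clearances.

Run:
```python
from h import *
t=np.load('top0.npy');s=np.load('scene0.npy')
c=manip.camera_params('top');d=manip.camera_params('scene')
print('post top',plane(c,270.5,234.1,.17).round(4),plane(d,312.2,246.4,.17).round(4))
# post top face: bright part of brown mask
hsv=cv2.cvtColor(t,cv2.COLOR_RGB2HSV)
print(hsv[226:249,264:288,2]*((hsv[226:249,264:288,0]<18)&(hsv[226:249,264:288,1]>110)))
hs=cv2.cvtColor(s,cv2.COLOR_RGB2HSV)
print(hs[240:262,304:324,2]*((hs[240:262,304:324,0]<18)&(hs[240:262,304:324,1]>110)))
print('turq',[plane(c,u,v,z).round(3)[:2] for u,v,z in((211,248,.06),(229,248,.05),(229,270,.05))])
print('small brown',[plane(c,u,v,z).round(3)[:2] for u,v,z in((249,257,.08),(264,257,.06),(249,276,.05))])
print('orange',[plane(c,u,v,z).round(3)[:2] for u,v,z in((252,200,.1),(267,211,.1))])
print('ink',plane(c,168,223,.06).round(3),'marker',plane(c,150,267,.01).round(3),plane(c,197,281,.01).round(3))
print('wheel',plane(c,376,239,.142).round(3))
```

```text
post top [0.484  0.1194 0.17  ] [0.4826 0.1224 0.17  ]
[[  0   0   0   0   0   0   0   0   0   0   0   0   0   0   0   0   0   0
    0   0   0   0   0   0]
 [  0   0   0   0   0   0   0   0   0   0   0   0   0   0   0   0   0   0
    0   0   0   0   0   0]
 [  0   0   0   0   0   0  80  89  84  84  89 102 105  98  98  99 101  97
   96  98   0   0   0   0]
 [  0   0   0   0   0  92  92  96  96  95  83  93 114 115 113 114 114 113
  111 111   0   0   0   0]
 [  0   0 108 115 116 120 120 120 117 116  85  53  96 116 114 113 112 115
  113 110   0   0   0   0]
 [  0   0 115 121 122 123 124 124 126 126  92   0  60 104 117 114 114 116
  116 114   0   0   0   0]
 [  0   0 107 116 121 121 120 121 124 127  96  32  39  74  96  99  96  97
   98  96   0   0   0   0]
 [  0   0 110 115 114 118 120 121 122 124  98  38  36  48  63  62  67  66
   65  68   0   0   0   0]
 [  0   0 111 118 116 112 117 118 120 120  97  35  35  47  63  63  67  68
   67  70   0   0   0   0]
 [  0   0 108 115 120 115 114 117 119 121  96  39  38  45  65  64  66  68
   72  68   0   0   0   0]
 [  0   0 106 116 116 119 118 115 1
[... 2760 characters left out ...]
6  58  45  41  43  44  46   0   0   0
    0   0]
 [  0   0  92  79  78  74  71  66  67  59  46  42  41  43  46  46   0   0
    0   0]
 [  0   0  87  77  77  74  71  67  66  59  45  41  43  44  46  51  58   0
    0   0]
 [  0   0  84  77  77  75  70  66  66  60  46  40  41  44  46  53  60  61
   54   0]
 [  0   0  83  77  77  75  70  67  67  61  47  40  41  44  46  51  60  62
   60  60]]
turq [array([0.457, 0.3  ]), array([0.457, 0.251]), array([0.394, 0.25 ])]
small brown [array([0.429, 0.189]), array([0.43 , 0.149]), array([0.377, 0.193])]
orange [array([0.587, 0.178]), array([0.556, 0.136])]
ink [0.53  0.425 0.06 ] marker [0.406 0.491 0.01 ] [0.364 0.352 0.01 ]
wheel [ 0.47  -0.16   0.142]
```

Post axis is at about (0.484, 0.121), from two views that agree to 3 mm, with z = 0.17. It points along +y. I'll move over it.

Request:
servo_tool:
  moves:
    - {"delta_pos":[30,-33,-20],"grip":0}
    - {"delta_pos":[62,-70,-40],"grip":0}
    - {"delta_pos":[95,-106,-50],"grip":0}
    - {"delta_pos":[127,-143,-55],"grip":0}
    - {"delta_pos":[160,-180,-60],"grip":0}

```text
schema error: expected keys delta_pos, yaw, grip
```

Request:
servo_tool:
  moves:
    - {"delta_pos":[32,-36,0],"grip":0}
    - {"delta_pos":[64,-72,0],"grip":0}
    - {"delta_pos":[96,-108,0],"grip":0}
    - {"delta_pos":[128,-144,0],"grip":0}
    - {"delta_pos":[160,-180,0],"grip":0}

```text
schema error: expected keys delta_pos, yaw, grip
```

Request:
servo_tool:
  moves:
    - {"delta_pos":[32,-36,0],"yaw":-0.14,"grip":0}
    - {"delta_pos":[64,-72,0],"yaw":-0.28,"grip":0}
    - {"delta_pos":[96,-108,0],"yaw":-0.42,"grip":0}
    - {"delta_pos":[128,-144,0],"yaw":-0.56,"grip":0}
    - {"delta_pos":[150,-170,0],"yaw":-0.7,"grip":0}

```text
t: 0.6
position: [0.3414, -0.3667, 0.2446]
ee_rot: [[0.409, 0.913, -0.0], [0.913, -0.409, 0.001], [0.001, -0.001, -1.0]]
wrist_force: [-0.9, 0.1, -0.0]
width: 0.0854
grip_force: 0.0
```

Request:
servo_tool:
  moves:
    - {"delta_pos":[40,-6,-20],"yaw":0,"grip":0}
    - {"delta_pos":[87,-12,-35],"yaw":0,"grip":0}
    - {"delta_pos":[135,-18,-40],"yaw":0,"grip":0}
    - {"delta_pos":[182,-24,-40],"yaw":0,"grip":0}
    - {"delta_pos":[230,-30,-40],"yaw":0,"grip":0}

```text
t: 1.1
position: [0.4094, -0.1459, 0.2854]
ee_rot: [[0.416, 0.91, 0.001], [0.91, -0.416, -0.0], [0.0, 0.001, -1.0]]
wrist_force: [1.7, 0.2, 0.3]
width: 0.0858
grip_force: 0.0
```

Request:
servo_tool:
  moves:
    - {"delta_pos":[48,-7,0],"yaw":-0.1,"grip":0}
    - {"delta_pos":[96,-14,0],"yaw":-0.2,"grip":0}
    - {"delta_pos":[144,-21,0],"yaw":-0.3,"grip":0}
    - {"delta_pos":[190,-28,0],"yaw":-0.4,"grip":0}
    - {"delta_pos":[225,-33,0],"yaw":-0.41,"grip":0}

```text
t: 1.6
position: [0.4726, 0.0733, 0.2849]
ee_rot: [[0.014, 1.0, -0.0], [1.0, -0.014, 0.0], [0.0, -0.0, -1.0]]
wrist_force: [0.4, -0.9, -0.6]
width: 0.0855
grip_force: 0.0
```

Hovering near the post. One wrist and one top picture will refine the post position.

Run:
```python
from h import *
c=manip.camera_params('wrist');i=manip.snapshot('wrist');save('w1.png',i);np.save('w1.npy',i)
np.save('w1c.npy',c,allow_pickle=True)
print(c['eye'],proj(c,[.484,.121,.17]),proj(c,[.477,.068,.109]))
```

```text
[0.47390748 0.15246352 0.4142131 ] (np.float64(333.2557185537667), np.float64(161.43078528184967)) (np.float64(320.8335079460228), np.float64(221.4026605434603))
```

View pics/w1.png

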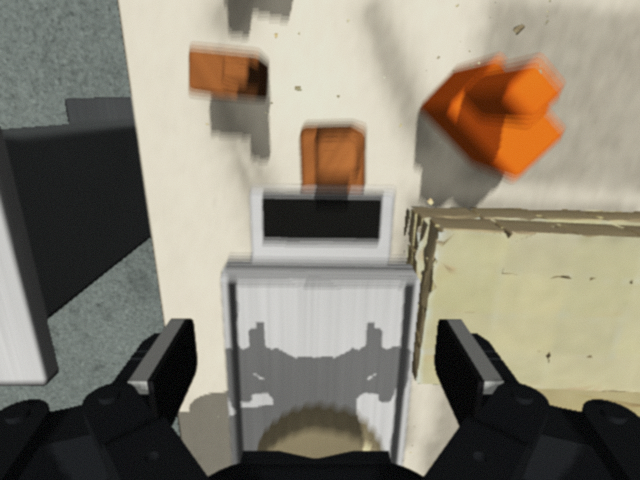

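The wrist view agrees: pad at (321,220) and post at about (333,160), both where they project. I'll step over and go down.

Request:
servo_tool:
  moves:
    - {"delta_pos":[24,6,0],"yaw":0,"grip":0}
    - {"delta_pos":[48,11,10],"yaw":0,"grip":0}
    - {"delta_pos":[48,11,40],"yaw":0,"grip":0}
    - {"delta_pos":[48,11,70],"yaw":0,"grip":0}
    - {"delta_pos":[48,11,70],"yaw":0,"grip":0}

```text
t: 2.15
position: [0.4814, 0.1182, 0.2099]
ee_rot: [[0.018, 1.0, -0.01], [1.0, -0.018, -0.001], [-0.002, -0.01, -1.0]]
wrist_force: [-0.7, -0.1, 0.2]
width: 0.0849
grip_force: 0.0
```

Run:
```python
from h import *
s=manip.observe();c=manip.camera_params('wrist');i=manip.snapshot('wrist');save('w2.png',i)
print(s['position'],np.linalg.norm(s['qd']),proj(c,[.484,.121,.17]))
P=s['position']
hsv=cv2.cvtColor(i,cv2.COLOR_RGB2HSV)
m=((hsv[...,0]<12)&(hsv[...,1]>110)).astype(np.uint8)
n,l,st,ce=cv2.connectedComponentsWithStats(m)
for k in range(1,n):
  if st[k,4]>400:print(st[k],ce[k])
```

```text
[0.48138648 0.11822182 0.20987881] 0.08682912136860553 (np.float64(321.3910971794064), np.float64(285.4974064776719))
[  430   128   196   148 11047] [510.58061012 188.1574183 ]
```

View pics/w2.png

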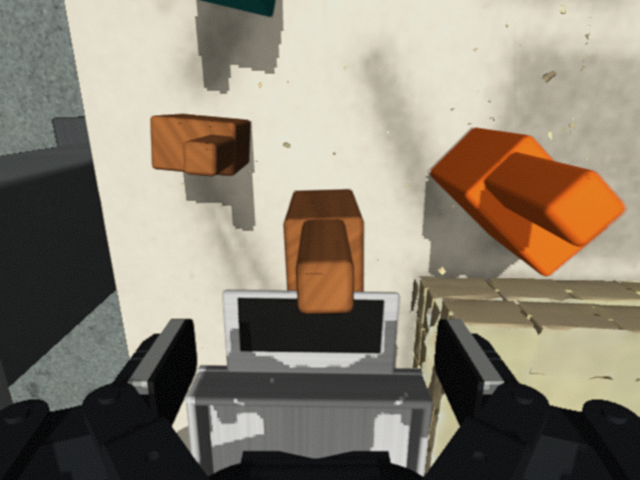

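Post top face is centred at about (326,287), against a projected (321,285). That puts the post at about (0.486, 0.120). I'll descend slightly and settle.

Request:
servo_tool:
  moves:
    - {"delta_pos":[0,0,8],"yaw":0,"grip":0}
    - {"delta_pos":[0,0,12],"yaw":0,"grip":0}
    - {"delta_pos":[0,0,12],"yaw":0,"grip":0}
    - {"delta_pos":[0,0,12],"yaw":0,"grip":0}

```text
t: 2.6
position: [0.485, 0.1184, 0.2042]
ee_rot: [[0.018, 1.0, 0.001], [1.0, -0.018, 0.0], [0.0, 0.001, -1.0]]
wrist_force: [-0.3, 0.0, 1.0]
width: 0.0856
grip_force: 0.0
```

Request:
servo_tool:
  moves:
    - {"delta_pos":[2,1,15],"yaw":0,"grip":0}
    - {"delta_pos":[2,1,35],"yaw":0,"grip":0}
    - {"delta_pos":[2,1,55],"yaw":0,"grip":0}
    - {"delta_pos":[2,1,64],"yaw":0,"grip":0}
    - {"delta_pos":[2,1,64],"yaw":0,"grip":0}

```text
t: 3.1
position: [0.4843, 0.1203, 0.1372]
ee_rot: [[0.018, 1.0, -0.004], [1.0, -0.018, -0.0], [-0.001, -0.004, -1.0]]
wrist_force: [0.1, 0.2, -0.1]
width: 0.0853
grip_force: 0.0
```

Request:
servo_tool:
  moves:
    - {"delta_pos":[0,0,0],"yaw":0,"grip":0}
    - {"delta_pos":[0,0,0],"yaw":0,"grip":0.45}
    - {"delta_pos":[0,0,0],"yaw":0,"grip":0.5}
    - {"delta_pos":[0,0,0],"yaw":0,"grip":0.55}
    - {"delta_pos":[0,0,0],"yaw":0,"grip":0.55}

```text
t: 3.6
position: [0.4858, 0.1205, 0.1398]
ee_rot: [[0.018, 1.0, 0.001], [1.0, -0.018, 0.0], [0.0, 0.001, -1.0]]
wrist_force: [-0.2, 0.2, 0.1]
width: 0.0386
grip_force: 0.0
```

Now close fully.

Request:
servo_tool:
  moves:
    - {"delta_pos":[0,0,0],"yaw":0,"grip":0.63}
    - {"delta_pos":[0,0,0],"yaw":0,"grip":0.68}
    - {"delta_pos":[0,0,0],"yaw":0,"grip":0.85}
    - {"delta_pos":[0,0,0],"yaw":0,"grip":1}
    - {"delta_pos":[0,0,0],"yaw":0,"grip":1}

```text
t: 4.1
position: [0.4857, 0.1206, 0.1395]
ee_rot: [[0.018, 1.0, 0.0], [1.0, -0.018, 0.0], [0.0, 0.0, -1.0]]
wrist_force: [-0.1, 0.9, 1.2]
width: 0.0256
grip_force: 58.6
```

Request:
servo_tool:
  moves:
    - {"delta_pos":[3,0,0],"yaw":0,"grip":1}
    - {"delta_pos":[9,0,0],"yaw":0,"grip":1}
    - {"delta_pos":[17,0,0],"yaw":0,"grip":1}
    - {"delta_pos":[25,0,0],"yaw":0,"grip":1}
    - {"delta_pos":[33,0,0],"yaw":0,"grip":1}

```text
t: 4.6
position: [0.4864, 0.1541, 0.1395]
ee_rot: [[0.018, 1.0, 0.001], [1.0, -0.018, -0.0], [-0.0, 0.001, -1.0]]
wrist_force: [1.2, -5.2, 5.8]
width: 0.0253
grip_force: 59.4
```

Request:
servo_tool:
  moves:
    - {"delta_pos":[8,0,0],"yaw":0,"grip":1}
    - {"delta_pos":[18,0,0],"yaw":0,"grip":1}
    - {"delta_pos":[28,0,0],"yaw":0,"grip":1}
    - {"delta_pos":[40,0,0],"yaw":0,"grip":1}
    - {"delta_pos":[52,0,0],"yaw":0,"grip":1}

```text
t: 5.1
position: [0.4872, 0.2065, 0.1396]
ee_rot: [[0.018, 1.0, 0.0], [1.0, -0.018, 0.0], [0.0, 0.0, -1.0]]
wrist_force: [0.7, -4.9, 7.0]
width: 0.0252
grip_force: 60.0
```

Request:
servo_tool:
  moves:
    - {"delta_pos":[10,0,0],"yaw":0,"grip":1}
    - {"delta_pos":[15,2,0],"yaw":0,"grip":1}
    - {"delta_pos":[15,5,-4],"yaw":0,"grip":1}
    - {"delta_pos":[15,10,-6],"yaw":0,"grip":1}
    - {"delta_pos":[18,18,-6],"yaw":0,"grip":1}

```text
t: 5.6
position: [0.5052, 0.223, 0.1446]
ee_rot: [[0.018, 1.0, -0.001], [1.0, -0.018, 0.0], [0.0, -0.001, -1.0]]
wrist_force: [-0.1, 1.0, -2.5]
width: 0.0255
grip_force: 59.0
```

Request:
servo_tool:
  moves:
    - {"delta_pos":[12,3,0],"yaw":0,"grip":1}
    - {"delta_pos":[30,4,0],"yaw":0,"grip":1}
    - {"delta_pos":[50,4,0],"yaw":0,"grip":1}
    - {"delta_pos":[66,4,0],"yaw":0,"grip":1}
    - {"delta_pos":[72,4,0],"yaw":0,"grip":1}

```text
t: 6.1
position: [0.5105, 0.2972, 0.1452]
ee_rot: [[0.016, 1.0, -0.0], [1.0, -0.016, 0.0], [0.0, -0.0, -1.0]]
wrist_force: [-0.4, 0.4, -2.3]
width: 0.0253
grip_force: 59.1
```

Request:
servo_tool:
  moves:
    - {"delta_pos":[0,0,2],"yaw":0,"grip":1}
    - {"delta_pos":[0,0,4],"yaw":0,"grip":1}
    - {"delta_pos":[0,0,5],"yaw":0,"grip":1}
    - {"delta_pos":[0,0,5.5],"yaw":0,"grip":1}
    - {"delta_pos":[0,0,5.5],"yaw":0,"grip":1}

```text
t: 6.6
position: [0.5108, 0.2946, 0.1398]
ee_rot: [[0.019, 1.0, -0.0], [1.0, -0.019, -0.0], [-0.0, -0.0, -1.0]]
wrist_force: [0.3, 1.1, -2.9]
width: 0.0255
grip_force: 59.3
```

Request:
servo_tool:
  moves:
    - {"delta_pos":[0,0,0.5],"yaw":0,"grip":1}
    - {"delta_pos":[0,0,1],"yaw":0,"grip":1}
    - {"delta_pos":[0,0,1],"yaw":0,"grip":1}

```text
t: 6.9
position: [0.511, 0.2949, 0.1395]
ee_rot: [[0.018, 1.0, 0.0], [1.0, -0.018, -0.0], [-0.0, 0.0, -1.0]]
wrist_force: [-1.1, -0.9, 1.3]
width: 0.0252
grip_force: 59.7
```

Touching down (+1.3 N). Open gradually, then rise straight up.

Request:
servo_tool:
  moves:
    - {"delta_pos":[0,0,0.3],"yaw":0,"grip":1}
    - {"delta_pos":[0,0,0.3],"yaw":0,"grip":0.6}
    - {"delta_pos":[0,0,0.3],"yaw":0,"grip":0.4}
    - {"delta_pos":[0,0,0.3],"yaw":0,"grip":0.3}
    - {"delta_pos":[0,0,0.3],"yaw":0,"grip":0.3}

```text
t: 7.4
position: [0.5107, 0.2951, 0.1383]
ee_rot: [[0.018, 1.0, -0.0], [1.0, -0.018, 0.0], [0.0, -0.0, -1.0]]
wrist_force: [-0.5, -0.5, -0.4]
width: 0.0595
grip_force: 0.0
```

Request:
servo_tool:
  moves:
    - {"delta_pos":[0,0,-10],"yaw":0,"grip":0.3}
    - {"delta_pos":[0,0,-30],"yaw":0,"grip":0.3}
    - {"delta_pos":[0,0,-60],"yaw":0,"grip":0.3}
    - {"delta_pos":[0,0,-90],"yaw":0,"grip":0.3}
    - {"delta_pos":[0,0,-90],"yaw":0,"grip":0.3}

```text
t: 7.9
position: [0.5134, 0.2963, 0.2353]
ee_rot: [[0.018, 1.0, 0.01], [1.0, -0.018, 0.005], [0.005, 0.01, -1.0]]
wrist_force: [-0.2, -0.9, 0.4]
width: 0.0599
grip_force: 0.0
```

Run:
```python
from h import *
s=manip.observe();a=manip.snapshot('scene');b=manip.snapshot('top')
o=np.zeros((600,800,3),np.uint8)
x=cv2.resize(b[180:300,120:440],None,fx=2.5,fy=2.5,interpolation=cv2.INTER_CUBIC);o[:300,:800]=x
y=cv2.resize(a[170:370,180:440],None,fx=1.5,fy=1.5);o[300:600,:390]=y
save('c2.png',o);print(s['position'])
```

```text
[0.51339392 0.29627745 0.23533271]
```

View pics/c2.png

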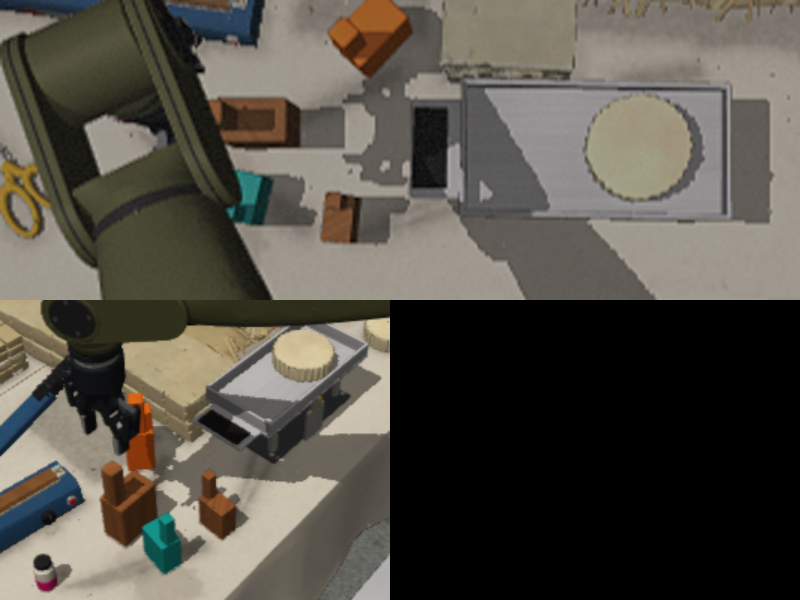

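The chock stands upright, its block's inner end at crop (300,122) against the tab edge at (412,148), which is about 125 mm clear. The tray is still level and the neighbours are untouched. Next I'll shut the fingers and go above the pad.

Request:
servo_tool:
  moves:
    - {"delta_pos":[-40,-6,-10],"yaw":0,"grip":0.5}
    - {"delta_pos":[-85,-12,-10],"yaw":0,"grip":1}
    - {"delta_pos":[-130,-18,-10],"yaw":0,"grip":1}
    - {"delta_pos":[-175,-24,-10],"yaw":0,"grip":1}
    - {"delta_pos":[-220,-30,-10],"yaw":0,"grip":1}

```text
t: 8.5
position: [0.4753, 0.0741, 0.2367]
ee_rot: [[0.017, 1.0, -0.003], [1.0, -0.017, -0.0], [-0.0, -0.003, -1.0]]
wrist_force: [0.5, -0.5, 0.2]
width: 0.0001
grip_force: 0.0
```

Request:
servo_tool:
  moves:
    - {"delta_pos":[-4,-2,20],"yaw":0,"grip":1}
    - {"delta_pos":[-4,-2,50],"yaw":0,"grip":1}
    - {"delta_pos":[-4,-2,70],"yaw":0,"grip":1}
    - {"delta_pos":[-4,-2,80],"yaw":0,"grip":1}
    - {"delta_pos":[-4,-2,80],"yaw":0,"grip":1}

```text
t: 9.0
position: [0.473, 0.0716, 0.1558]
ee_rot: [[0.018, 1.0, -0.005], [1.0, -0.018, -0.0], [-0.0, -0.005, -1.0]]
wrist_force: [-1.0, -0.2, -0.0]
width: 0.0
grip_force: 0.0
```

Request:
servo_tool:
  moves:
    - {"delta_pos":[0,0,0],"yaw":0,"grip":1}
    - {"delta_pos":[0,0,0],"yaw":0,"grip":1}

```text
t: 9.2
position: [0.4756, 0.0718, 0.1598]
ee_rot: [[0.018, 1.0, 0.002], [1.0, -0.018, 0.0], [0.0, 0.002, -1.0]]
wrist_force: [-0.3, 0.3, 0.2]
width: 0.0004
grip_force: 0.0
```

Request:
servo_tool:
  moves:
    - {"delta_pos":[0,1,10],"yaw":0,"grip":1}
    - {"delta_pos":[0,1,20],"yaw":0,"grip":1}
    - {"delta_pos":[0,1,28],"yaw":0,"grip":1}
    - {"delta_pos":[0,1,33],"yaw":0,"grip":1}
    - {"delta_pos":[0,1,35],"yaw":0,"grip":1}

```text
t: 9.7
position: [0.475, 0.0716, 0.1226]
ee_rot: [[0.018, 1.0, -0.002], [1.0, -0.018, -0.0], [-0.0, -0.002, -1.0]]
wrist_force: [-1.9, 1.0, 3.5]
width: 0.0003
grip_force: 1.9
```

Request:
servo_tool:
  moves:
    - {"delta_pos":[0,0,2],"yaw":0,"grip":1}
    - {"delta_pos":[0,0,4],"yaw":0,"grip":1}
    - {"delta_pos":[0,0,7],"yaw":0,"grip":1}
    - {"delta_pos":[0,0,10],"yaw":0,"grip":1}
    - {"delta_pos":[0,0,13],"yaw":0,"grip":1}

```text
t: 10.2
position: [0.476, 0.072, 0.1106]
ee_rot: [[0.018, 1.0, 0.001], [1.0, -0.018, 0.001], [0.001, 0.001, -1.0]]
wrist_force: [-0.8, 2.5, 4.4]
width: 0.0003
grip_force: 2.2
```

Request:
servo_tool:
  moves:
    - {"delta_pos":[0,0,4],"yaw":0,"grip":1}
    - {"delta_pos":[0,0,8],"yaw":0,"grip":1}
    - {"delta_pos":[0,0,12],"yaw":0,"grip":1}
    - {"delta_pos":[-0.5,0,16],"yaw":0,"grip":1}
    - {"delta_pos":[-1,0,20],"yaw":0,"grip":1}

```text
t: 10.7
position: [0.4759, 0.0709, 0.0903]
ee_rot: [[0.018, 1.0, 0.001], [1.0, -0.018, 0.001], [0.001, 0.001, -1.0]]
wrist_force: [-1.3, 4.1, 3.7]
width: 0.0
grip_force: 2.4
```

Request:
servo_tool:
  moves:
    - {"delta_pos":[-0.4,0,4],"yaw":0,"grip":1}
    - {"delta_pos":[-0.8,0,8],"yaw":0,"grip":1}
    - {"delta_pos":[-1.2,0,12],"yaw":0,"grip":1}
    - {"delta_pos":[-2,0,15],"yaw":0,"grip":1}
    - {"delta_pos":[-2.5,0,18],"yaw":0,"grip":1}

```text
t: 11.2
position: [0.4758, 0.0681, 0.0723]
ee_rot: [[0.018, 1.0, 0.0], [1.0, -0.018, 0.0], [0.0, 0.0, -1.0]]
wrist_force: [1.6, 3.7, 3.7]
width: -0.0
grip_force: 2.4
```

Request:
servo_tool:
  moves:
    - {"delta_pos":[-0.7,0,2.5],"yaw":0,"grip":1}
    - {"delta_pos":[-1.4,0,5],"yaw":0,"grip":1}
    - {"delta_pos":[-2,0,7.5],"yaw":0,"grip":1}
    - {"delta_pos":[-2.8,0,10],"yaw":0,"grip":1}
    - {"delta_pos":[-3.5,0,12],"yaw":0,"grip":1}

```text
t: 11.7
position: [0.4757, 0.0648, 0.0603]
ee_rot: [[0.018, 1.0, 0.0], [1.0, -0.018, 0.001], [0.001, 0.0, -1.0]]
wrist_force: [0.7, 5.5, 2.5]
width: 0.0001
grip_force: 2.3
```

Request:
servo_tool:
  moves:
    - {"delta_pos":[-0.4,0,1],"yaw":0,"grip":1}
    - {"delta_pos":[-0.8,0,2],"yaw":0,"grip":1}
    - {"delta_pos":[-1.2,0,3],"yaw":0,"grip":1}

```text
t: 12.0
position: [0.4755, 0.0633, 0.0573]
ee_rot: [[0.018, 1.0, -0.0], [1.0, -0.018, -0.0], [-0.0, -0.0, -1.0]]
wrist_force: [0.9, 2.9, 2.0]
width: -0.0001
grip_force: 1.6
```

Request:
servo_tool:
  moves:
    - {"delta_pos":[-0.3,0,0.6],"yaw":0,"grip":1}
    - {"delta_pos":[-0.5,0,1.2],"yaw":0,"grip":1}
    - {"delta_pos":[-0.6,0,1.5],"yaw":0,"grip":1}

```text
t: 12.3
position: [0.4754, 0.0625, 0.0558]
ee_rot: [[0.018, 1.0, -0.001], [1.0, -0.018, -0.001], [-0.001, -0.001, -1.0]]
wrist_force: [-0.9, 1.5, 1.8]
width: 0.0
grip_force: 1.5
```

Request:
servo_tool:
  moves:
    - {"delta_pos":[-0.3,0,0.5],"yaw":0,"grip":1}
    - {"delta_pos":[-0.5,0,1],"yaw":0,"grip":1}
    - {"delta_pos":[-0.5,0,1],"yaw":0,"grip":1}

```text
t: 12.6
position: [0.4754, 0.0622, 0.0549]
ee_rot: [[0.018, 1.0, -0.0], [1.0, -0.018, -0.0], [-0.0, -0.0, -1.0]]
wrist_force: [-0.4, 1.8, 1.7]
width: -0.0001
grip_force: 1.4
```

Request:
servo_tool:
  moves:
    - {"delta_pos":[-0.2,0,0.5],"yaw":0,"grip":1}
    - {"delta_pos":[-0.3,0,0.8],"yaw":0,"grip":1}
    - {"delta_pos":[-0.3,0,0.8],"yaw":0,"grip":1}

```text
t: 12.9
position: [0.4754, 0.062, 0.0541]
ee_rot: [[0.018, 1.0, -0.0], [1.0, -0.018, -0.0], [-0.0, -0.0, -1.0]]
wrist_force: [-1.2, 2.5, 2.4]
width: -0.0001
grip_force: 1.4
```

Request:
servo_tool:
  moves:
    - {"delta_pos":[-0.2,0,0.4],"yaw":0,"grip":1}
    - {"delta_pos":[-0.3,0,0.8],"yaw":0,"grip":1}
    - {"delta_pos":[-0.3,0,0.8],"yaw":0,"grip":1}

```text
t: 13.2
position: [0.4754, 0.0617, 0.0534]
ee_rot: [[0.018, 1.0, -0.0], [1.0, -0.018, 0.0], [0.0, -0.0, -1.0]]
wrist_force: [-1.5, 2.7, 1.9]
width: 0.0001
grip_force: 1.8
```

Request:
servo_tool:
  moves:
    - {"delta_pos":[-0.2,0,0.4],"yaw":0,"grip":1}
    - {"delta_pos":[-0.3,0,0.7],"yaw":0,"grip":1}
    - {"delta_pos":[-0.3,0,0.7],"yaw":0,"grip":1}

```text
t: 13.5
position: [0.4755, 0.0617, 0.0531]
ee_rot: [[0.018, 1.0, -0.0], [1.0, -0.018, 0.001], [0.001, -0.0, -1.0]]
wrist_force: [-2.4, 3.8, 6.4]
width: 0.0001
grip_force: 3.5
```

Request:
servo_tool:
  moves:
    - {"delta_pos":[0,0,0.15],"yaw":0,"grip":1}
    - {"delta_pos":[0,0,0.3],"yaw":0,"grip":1}
    - {"delta_pos":[0,0,0.3],"yaw":0,"grip":1}

```text
t: 13.8
position: [0.4755, 0.0616, 0.053]
ee_rot: [[0.018, 1.0, -0.001], [1.0, -0.018, 0.0], [0.0, -0.001, -1.0]]
wrist_force: [-3.3, 2.3, 7.1]
width: 0.0001
grip_force: 4.0
```

Run:
```python
from h import *
b=manip.snapshot('scene');a=manip.snapshot('top')
o=np.zeros((600,800,3),np.uint8)
o[:300]=cv2.resize(a[180:300,120:440],None,fx=2.5,fy=2.5,interpolation=cv2.INTER_CUBIC)
o[300:,:390]=cv2.resize(b[170:370,180:440],None,fx=1.5,fy=1.5)
save('c3.png',o);s=manip.observe();print(s['position'],s['wrist_force'],s['t'])
```

```text
[0.47549305 0.06163389 0.05299941] [-3.55137364  3.68992752  7.19641366] 13.9
```

View pics/c3.png

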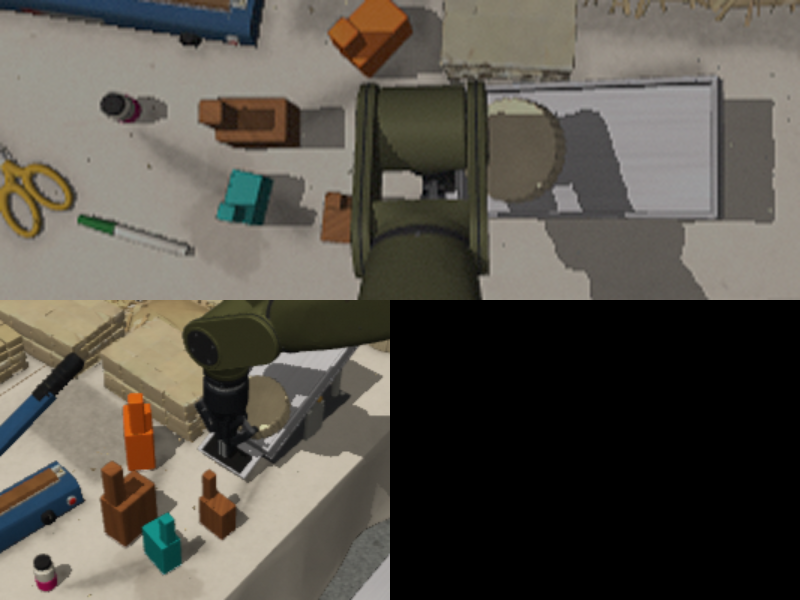

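The tray is down and the wheel has slid to the serving end. Its rear rim is at crop (565,150), or y ≈ −0.085, against about −0.09 expected. The force is about 8 N, so I'll raise it a little and hold.

Request:
servo_tool:
  moves:
    - {"delta_pos":[0,0,0.2],"yaw":0,"grip":1}
    - {"delta_pos":[0,0,0.3],"yaw":0,"grip":1}
    - {"delta_pos":[0,0,0.3],"yaw":0,"grip":1}

```text
t: 14.2
position: [0.4755, 0.0616, 0.0529]
ee_rot: [[0.018, 1.0, -0.001], [1.0, -0.018, 0.0], [0.0, -0.001, -1.0]]
wrist_force: [-4.3, 3.7, 8.3]
width: -0.0001
grip_force: 4.6
```

Request:
servo_tool:
  moves:
    - {"delta_pos":[0,0,0.2],"yaw":0,"grip":1}
    - {"delta_pos":[0,0,0.2],"yaw":0,"grip":1}
    - {"delta_pos":[0,0,0.2],"yaw":0,"grip":1}

```text
t: 14.5
position: [0.4755, 0.0616, 0.0529]
ee_rot: [[0.018, 1.0, -0.001], [1.0, -0.018, 0.0], [0.0, -0.001, -1.0]]
wrist_force: [-4.9, 2.0, 9.4]
width: 0.0002
grip_force: 5.0
```

Request:
servo_tool:
  moves:
    - {"delta_pos":[0,0,0],"yaw":0,"grip":1}
    - {"delta_pos":[0,0,0],"yaw":0,"grip":1}
    - {"delta_pos":[0,0,0],"yaw":0,"grip":1}
    - {"delta_pos":[0,0,0],"yaw":0,"grip":1}
    - {"delta_pos":[0,0,0],"yaw":0,"grip":1}

```text
t: 15.0
position: [0.4755, 0.0616, 0.0528]
ee_rot: [[0.018, 1.0, -0.001], [1.0, -0.018, 0.0], [0.0, -0.001, -1.0]]
wrist_force: [-5.7, 3.3, 10.6]
width: -0.0001
grip_force: 5.0
```

Request:
servo_tool:
  moves:
    - {"delta_pos":[0,0,0],"yaw":0,"grip":1}
    - {"delta_pos":[0,0,0],"yaw":0,"grip":1}
    - {"delta_pos":[0,0,0],"yaw":0,"grip":1}
    - {"delta_pos":[0,0,0],"yaw":0,"grip":1}
    - {"delta_pos":[0,0,0],"yaw":0,"grip":1}

```text
t: 15.5
position: [0.4755, 0.0616, 0.0529]
ee_rot: [[0.018, 1.0, -0.001], [1.0, -0.018, 0.0], [0.0, -0.001, -1.0]]
wrist_force: [-4.6, 3.3, 9.6]
width: -0.0006
grip_force: 5.0
```

Request:
servo_tool:
  moves:
    - {"delta_pos":[0,0,0],"yaw":0,"grip":1}
    - {"delta_pos":[0,0,0],"yaw":0,"grip":1}
    - {"delta_pos":[0,0,0],"yaw":0,"grip":1}
    - {"delta_pos":[0,0,0],"yaw":0,"grip":1}
    - {"delta_pos":[0,0,0],"yaw":0,"grip":1}

```text
t: 16.0
position: [0.4756, 0.0616, 0.0529]
ee_rot: [[0.018, 1.0, -0.001], [1.0, -0.018, 0.0], [0.0, -0.001, -1.0]]
wrist_force: [-4.1, 3.0, 9.8]
width: -0.0001
grip_force: 5.0
```

Held at about 10 N. Now ease it up along the arc.

Request:
servo_tool:
  moves:
    - {"delta_pos":[0.3,0,-1],"yaw":0,"grip":1}
    - {"delta_pos":[0.8,0,-2.5],"yaw":0,"grip":1}
    - {"delta_pos":[1.5,0,-4.5],"yaw":0,"grip":1}
    - {"delta_pos":[2.2,0,-7],"yaw":0,"grip":1}
    - {"delta_pos":[3,0,-9.5],"yaw":0,"grip":1}

```text
t: 16.5
position: [0.4755, 0.0643, 0.0615]
ee_rot: [[0.018, 1.0, -0.0], [1.0, -0.018, -0.0], [-0.0, -0.0, -1.0]]
wrist_force: [-0.7, 0.6, 2.3]
width: -0.0
grip_force: 1.2
```

Request:
servo_tool:
  moves:
    - {"delta_pos":[0.7,0,-2.5],"yaw":0,"grip":1}
    - {"delta_pos":[1.4,0,-5],"yaw":0,"grip":1}
    - {"delta_pos":[2,0,-7.5],"yaw":0,"grip":1}
    - {"delta_pos":[2.5,0,-10],"yaw":0,"grip":1}
    - {"delta_pos":[3,0,-12.5],"yaw":0,"grip":1}

```text
t: 17.0
position: [0.4756, 0.0674, 0.0741]
ee_rot: [[0.018, 1.0, -0.0], [1.0, -0.018, -0.0], [-0.0, -0.0, -1.0]]
wrist_force: [-1.4, -0.1, 2.4]
width: 0.0003
grip_force: 1.1
```

Request:
servo_tool:
  moves:
    - {"delta_pos":[0.4,0,-2.5],"yaw":0,"grip":1}
    - {"delta_pos":[0.8,0,-5],"yaw":0,"grip":1}
    - {"delta_pos":[1.2,0,-7.5],"yaw":0,"grip":1}
    - {"delta_pos":[1.6,0,-10],"yaw":0,"grip":1}
    - {"delta_pos":[2,0,-12.5],"yaw":0,"grip":1}

```text
t: 17.5
position: [0.4757, 0.0694, 0.0866]
ee_rot: [[0.018, 1.0, -0.0], [1.0, -0.018, -0.0], [-0.0, -0.0, -1.0]]
wrist_force: [-1.1, -0.8, 2.3]
width: -0.0001
grip_force: 1.0
```

Request:
servo_tool:
  moves:
    - {"delta_pos":[0.3,0,-2.5],"yaw":0,"grip":1}
    - {"delta_pos":[0.6,0,-5],"yaw":0,"grip":1}
    - {"delta_pos":[0.8,0,-7.5],"yaw":0,"grip":1}
    - {"delta_pos":[1,0,-10],"yaw":0,"grip":1}
    - {"delta_pos":[1.2,0,-12.5],"yaw":0,"grip":1}

```text
t: 18.0
position: [0.4757, 0.0706, 0.0991]
ee_rot: [[0.018, 1.0, 0.0], [1.0, -0.018, -0.0], [-0.0, 0.0, -1.0]]
wrist_force: [-1.1, -1.1, 2.3]
width: -0.0003
grip_force: 0.9
```

Request:
servo_tool:
  moves:
    - {"delta_pos":[0,0,-2.5],"yaw":0,"grip":1}
    - {"delta_pos":[0,0,-5],"yaw":0,"grip":1}
    - {"delta_pos":[0,0,-7.5],"yaw":0,"grip":1}
    - {"delta_pos":[0,0,-10],"yaw":0,"grip":1}
    - {"delta_pos":[0,0,-12.5],"yaw":0,"grip":1}

```text
t: 18.5
position: [0.4757, 0.0708, 0.1116]
ee_rot: [[0.018, 1.0, 0.0], [1.0, -0.018, 0.0], [0.0, 0.0, -1.0]]
wrist_force: [-1.5, 1.1, 2.0]
width: 0.0002
grip_force: 0.9
```

Request:
servo_tool:
  moves:
    - {"delta_pos":[0,0,-2],"yaw":0,"grip":1}
    - {"delta_pos":[0,0,-4],"yaw":0,"grip":1}
    - {"delta_pos":[0,0,-6],"yaw":0,"grip":1}
    - {"delta_pos":[0,0,-8],"yaw":0,"grip":1}
    - {"delta_pos":[0,0,-10],"yaw":0,"grip":1}

```text
t: 19.0
position: [0.4757, 0.0704, 0.1216]
ee_rot: [[0.018, 1.0, 0.0], [1.0, -0.018, -0.001], [-0.001, 0.0, -1.0]]
wrist_force: [-1.6, -0.9, 1.3]
width: 0.0002
grip_force: 0.8
```

Almost level. Lift off slowly, then rise clear and back away.

Request:
servo_tool:
  moves:
    - {"delta_pos":[0,0,-1],"yaw":0,"grip":1}
    - {"delta_pos":[0,0,-2],"yaw":0,"grip":1}
    - {"delta_pos":[0,0,-3.5],"yaw":0,"grip":1}
    - {"delta_pos":[0,0,-5],"yaw":0,"grip":1}
    - {"delta_pos":[0,0,-8],"yaw":0,"grip":1}

```text
t: 19.5
position: [0.4755, 0.0706, 0.1292]
ee_rot: [[0.018, 1.0, -0.001], [1.0, -0.018, 0.0], [0.0, -0.001, -1.0]]
wrist_force: [0.3, 0.2, 0.2]
width: 0.0
grip_force: 0.0
```

Request:
servo_tool:
  moves:
    - {"delta_pos":[0,0,-20],"yaw":0,"grip":1}
    - {"delta_pos":[0,0,-50],"yaw":0,"grip":1}
    - {"delta_pos":[0,0,-90],"yaw":0,"grip":1}
    - {"delta_pos":[0,0,-130],"yaw":0,"grip":1}
    - {"delta_pos":[0,0,-160],"yaw":0,"grip":1}

```text
t: 20.0
position: [0.4762, 0.0707, 0.2926]
ee_rot: [[0.018, 1.0, 0.003], [1.0, -0.018, 0.0], [0.0, 0.003, -1.0]]
wrist_force: [0.0, -0.0, -0.1]
width: -0.0
grip_force: 0.0
```

Request:
servo_tool:
  moves:
    - {"delta_pos":[40,0,0],"yaw":0,"grip":1}
    - {"delta_pos":[85,0,0],"yaw":0,"grip":1}
    - {"delta_pos":[130,0,0],"yaw":0,"grip":1}
    - {"delta_pos":[175,0,0],"yaw":0,"grip":1}
    - {"delta_pos":[200,0,0],"yaw":0,"grip":1}

```text
t: 20.5
position: [0.4788, 0.2734, 0.2895]
ee_rot: [[0.016, 1.0, 0.0], [1.0, -0.016, 0.001], [0.001, -0.0, -1.0]]
wrist_force: [0.1, 0.2, -0.2]
width: 0.0
grip_force: 0.0
```

Request:
servo_tool:
  moves:
    - {"delta_pos":[0,0,0],"yaw":0,"grip":1}
    - {"delta_pos":[0,0,0],"yaw":0,"grip":1}
    - {"delta_pos":[0,0,0],"yaw":0,"grip":1}

```text
t: 20.8
position: [0.4794, 0.2698, 0.2894]
ee_rot: [[0.019, 1.0, -0.0], [1.0, -0.019, -0.0], [-0.0, -0.0, -1.0]]
wrist_force: [-0.2, 0.2, -0.3]
width: 0.0003
grip_force: 0.0
```

Run:
```python
from h import *
s=manip.observe();b=manip.snapshot('scene');a=manip.snapshot('top')
o=np.zeros((600,800,3),np.uint8)
o[:300]=cv2.resize(a[180:300,120:440],None,fx=2.5,fy=2.5,interpolation=cv2.INTER_CUBIC)
o[300:,:390]=cv2.resize(b[170:370,180:440],None,fx=1.5,fy=1.5)
save('c4.png',o);print(s['position'],s['wrist_force'],s['t'])
```

```text
[0.47935405 0.26977278 0.28941608] [-0.17738949  0.16620172 -0.33349607] 20.8
```

View pics/c4.png

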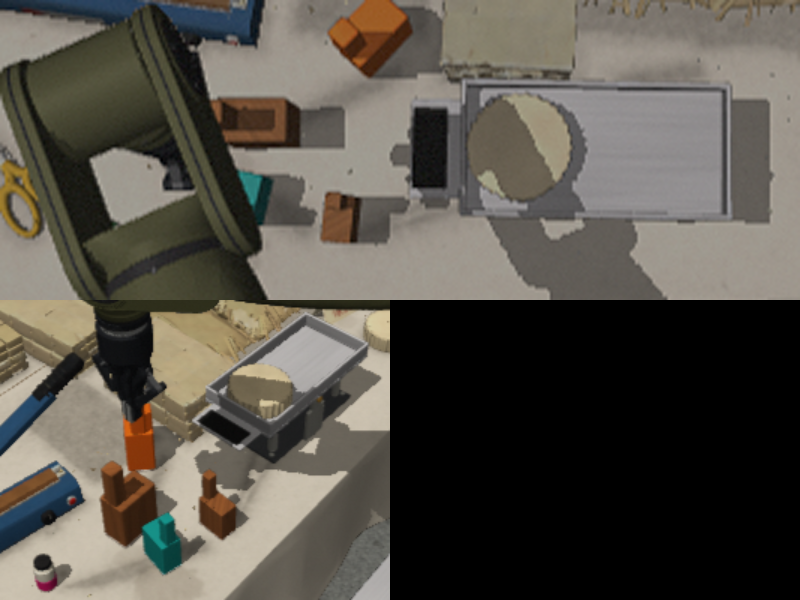

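The tray is level, the wheel at crop (518,148) lies against the serving end wall, the chock stands upright and clear, and nothing round about has moved. Handing in.

```bash
python3 -c "
from station import manip
print(manip.hand_in())"
```

```text
the job is handed in; nothing more can be done
None
```

The job is handed in, though no verdict came back: the chock stands upright about 125 mm clear of the tab, the tab was held at its stop at about 10 N for over a second, and the tray was eased back to level with the curd wheel at the serving end.

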